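# Take the wide screw tin off its keepered hook

## Robot

A 6-joint arm with a two-finger parallel gripper is mounted at the origin on the work surface. World frame = base frame: x ahead of the robot, y to its left, z up, the work surface at z = 0. Lengths are in mm, angles in rad, forces in N, time in s.
With the tool pointing down it reaches from about 400 to 925 mm from the base axis. Payload 12.5 kg.
Tool frame: the origin (TCP) lies between the finger pads; the fingertips stand 19 mm ahead of it and the grasp point (between the pads) is the TCP (env.nose_length is the distance from the TCP to the fingertips, in mm); z points along the fingers, y is the line along which they close (so a half turn about z gives the same grasp; the last joint's range is limited). The gripper opens to 95 mm and grips with 3 to 60 N. Pads are 20 mm wide; open, the fingers measure 119 mm over their backs; the gripper's body (75 mm by 180 mm) begins 59 mm behind the grasp point.
Start: joints at [-1.288, 0.491, 1.559, -0, 1.092, -0.106], TCP at [236.947, -578.36, 233.661] pointing down, gripper open.
Joint ranges: [-3.1, 3.1], [-0.84, 2.19], [0.05, 2.79], [-1.13, 4.28], [0.06, 2.93], [-2.69, 2.69]. Speed limits (rad/s): [2.22, 2.22, 2.79, 3.14, 3.14, 3.14].

## Interface

Orientations are given as [roll, pitch, yaw] about the fixed x, y, z axes, in that order (R = Rz(yaw) Ry(pitch) Rx(roll)).
In Python, from cell import env gives the robot as it stands. The module is installed in compiled form; this text tells all that it offers.
- The arm moves only by the tool drive_tool, never from a script. Its argument "rows" is a list that holds one entry, the list of rows, each a list of 7 numbers: the shift along the tool's x, y, z scaled (see below), then the turn, a rotation vector about the tool's x, y, z scaled (see below), then the opening, from 0 (shut) to 1 (fully open). In form: [[[tx, ty, tz, ax, ay, az, jaw], ...]]. A call has 1 to 5 rows; each row shifts and turns the commanded pose from where the row before left it, along the tool's axes as they then stand; what a row does not reach is not made up. The controller multiplies each number of a shift by 250 mm and each number of a turn by 180 degrees. A row lasts 1/8 s, in which the tool goes at most 62.5 mm and 10.7 degrees, less where a joint would pass 70% of its speed; a pose out of reach is approached as far as the arm can. A call with a number of a shift or a turn outside -1 to 1 is refused whole. A call with a gripper value outside its range is refused whole. The fingers move at their own pace and stop on an object; the grip force is fixed at half the most. Time passes only in rows, so rows that do not move let the fingers close. It gives the time, the measured TCP pose, the force, the opening and the grip force at its end, in the units of the state.
- env.state(): the state, without advancing time (a new reading comes with each control period).
- env.read_camera(name): name is "side" or "top"; returns a dict with "color" (400x640x3 uint8, blue, green, red), "camera_matrix" (3x3 intrinsics, pixels), "k1" (the pictures are not rectified: a ray, as slopes to the right and down, at radius r is drawn at 1 + k1 r^2 times it, then the intrinsics apply), "pose" (4x4, takes a point from camera to world coordinates). Camera axes: x right, y up, looking along -z (the intrinsics and any distortion apply to the point x, -y, -z); pixel columns grow to the right and rows downward; lengths in mm; the calibration is good to about 2 mm. A picture is of the moment at which its call begins. There is no depth.
- env.job_done(): hands the job in; it is judged then, once.
Trained networks look in a picture, given as the dict that the camera call returned (one of the last four; its "shot" number tells which), for a name from the list of things; names that differ only in an ending like _2 or _b are one class to them, and where a whole thing is asked for, a point or a joint stands for the part that bears it (a point fixed in the world has none). Each returns a list of dicts, best first, with "score" (0 to 1); they miss things now and then, are a little off and sometimes report something else, mostly with a low value. They report only what shows in the picture. A call takes as long as a camera call. They do not tell look-alikes from the thing itself.
- env.search_frame(name, picture): "at" ([x, y, z] in mm, in the coordinates of the camera as it stood for that picture, good to about 4 mm: the middle of the surface that is visible of it).
- env.place_of(name, picture): "at" ([x, y, z] in mm, in the coordinates of the camera as it stood for that picture, good to about 4 mm: a listed point, or the origin of a listed thing).
The state is a dict: "t": time; "joints": joint angles; "qvel": joint speeds; "tau": joint torques, N m; "eef_pos": TCP position; "tcp_rot": TCP orientation; "ft_force": force on the tool from outside, world axes, zero at the start; "moment": the same for the moment, N m; "opening": opening from 0.0 (shut) to 1.0 (fully open); "grip_force": force on a finger pad.
Only numpy, scipy, OpenCV 4.12 (cv2) and the standard library are available. Lean on these libraries where they do the work, as an engineer would, in place of code of your own. Each camera call takes 0.05 s, during which the arm holds its last target. There are 200 camera calls.

## Task

Take the wide, low screw tin down from its hook on the small rack: holding its wooden grip, press the sprung keeper back with the tin's own bail bar, lift the tin off, and set it gently down, upright and wholly on the round wooden disc, then let go. Leave the tall slim tin hanging where it is.

Things in the scene. Friction and masses are not known exactly. Their poses are not given: they have to be found in the camera images.
- wide_tin: Low lidded steel tin, 84 mm wide, 65 high, 0.4 kg, hung at one of the rack's two hooks. Rigid bail: bar 10 mm thick, 80 long, along the tin's y, axis 155 above the underside; over its middle a square wooden grip 28 x 28 mm (faces along x and y) from 183 to 233 above the underside. Origin: centre of underside, 40 over the bench. Its -x points to the rack's rail, +x out of the open side.
- slim_tin: Bystander at the other hook, 130 mm along y from the wide tin: steel tin 54 mm wide, 80 high, same bail and grip (bar axis 170, grip top 248 above the underside). Origin: centre of underside, 25 over the bench; z up. When the wide tin must go past it, first bring that out along +x by 100 mm or more.
- disc: Fixed round disc of dark wood lying on the bench to the right (-y) of the rack, 160 mm wide, 20 thick. Origin: centre of the underside, on the bench; the top is 20 mm above it. z up. (The rack's wooden rail is on its robot side, 55 to 80 mm behind the bars; no part of the rack is more than 20 mm above the bars' axes.)
- keeper (a joint): Sprung aluminium comb closing the hooks, 3 mm behind the bars (to -x); slides to -x: 0 shut, 0.03 m fully back, 2 to 5 N. Two prongs 18 to 26 mm from a bar's middle carry it; their noses rise at +x and bend over it, 5 mm above it. To free a tin: move it 12 to 30 mm (best 20) to its -x, up 30 to 65 mm (best 45; more and the prongs catch its lid), then out to +x, 60 mm or more.
There are look-alikes about, which are no part of the job. Leave any yellow look-alike of the wide_tin alone.

How it is judged (in metres and radians):
On the way, in this order (a step that is already met when the one before it is completed fails the run):
1. the keeper is pressed back at least 4 mm while the wide tin is held and still at the hook (value of joint keeper above 0.004 m and contact force between the fingers and wide_tin above 1 N and height (world z) of wide_tin between 0.03 and 0.06 m), for 0.1 s.
2. the wide tin is lifted clear of the hook (underside more than 65 mm over the bench) (height (world z) of wide_tin above 0.065 m), for 0.1 s.
At the end, for the whole second after the job is handed in: The wide tin stands upright (within 6 degrees) and at rest on the disc, its centre within 40 mm of the disc's centre; the slim tin still hangs within 30 mm of where it was (horizontal distance between wide_tin and disc below 0.04 m and height (world z) of wide_tin between 0.015 and 0.026 m and angle between wide_tin's own z axis and vertical below 0.1 rad and linear speed of wide_tin below 0.03 m/s and distance of slim_tin from where it was at the start of the episode below 0.03 m and height (world z) of slim_tin above 0.015 m); the robot touches nothing.
It fails at once if the slim tin is knocked (moved more than 50 mm) (distance of slim_tin from where it was at the start of the episode above 0.05 m).
It fails at once if the wide tin is dropped: let go over the disc with its underside more than 20 mm above the disc's top (horizontal distance between wide_tin and disc below 0.1 m and height (world z) of wide_tin above 0.04 m and contact force between the fingers and wide_tin below 0.05 N).
It also fails if it takes over 40 s, if anything falls off the work surface, if the arm or the gripper's body presses on something with over 40 N, if the wrist force passes 120 N, or if a joint passes its speed limit or range.

## Working session

There is one attempt and no reset: what is moved stays moved. The work goes in short steps, Python scripts to look and compute and a tool call to move; the robot and the scene stay as the last step left them, time stands still between calls to the robot, and variables do not carry over. Pictures are saved under pics/ and viewed, at most 10 in all, crops included, and the job is handed in when it is done.

Besides the shell and the picture viewer there is one more tool, called after ">>>" as name([rows], argument=value, ...), one row to a line, values as JSON. drive_tool: Moves the arm, as the interface text tells. Its arguments: {"type":"object","properties":{"rows":{"type":"array","items":{"type":"array","items":{"type":"array","items":{"type":"number","minimum":-1,"maximum":1}}}}},"required":["rows"]}

```bash
mkdir -p pics
cat > h.py <<'E'
import numpy as np, cv2
from cell import env
def look(n,names=("wide_tin","slim_tin","disc","keeper")):
    p=env.read_camera(n)
    for m in names:
        for f in ("place_of","search_frame"):
            for d in getattr(env,f)(m,p):
                a=np.array(d["at"]); w=p["pose"]@np.r_[a,1]
                print(n,m,f,round(d["score"],2),w[:3].round(0),pix(p,w[:3]).round(0))
    return p
def pix(p,w):
    c=np.linalg.inv(p["pose"])@np.r_[w,1]; s=np.array([c[0],-c[1]])/-c[2]
    s=s*(1+p["k1"]*(s@s)); K=p["camera_matrix"]; return K[:2,:2]@s+K[:2,2]
E
python3 - <<'E'
from h import *
for n in("side","top"):
    p=look(n); cv2.imwrite(f"pics/{n}0.png",p["color"]); print(p["pose"].round(2),p["camera_matrix"],p["k1"])
s=env.state(); print(s["t"],s["eef_pos"],s["tcp_rot"],s["opening"])
E
```

```text
side wide_tin place_of 0.8 [315. 176.  -2.] [356. 272.]
side wide_tin place_of 0.76 [341. 408.   2.] [295. 357.]
side wide_tin place_of 0.67 [475. 234.  38.] [273. 255.]
side wide_tin place_of 0.67 [584. 363.  -2.] [196. 295.]
side wide_tin search_frame 0.95 [308. 190.  65.] [358. 256.]
side wide_tin search_frame 0.83 [572. 374.  61.] [193. 281.]
side wide_tin search_frame 0.73 [472. 248. 102.] [268. 238.]
side wide_tin search_frame 0.71 [337. 418.  64.] [292. 343.]
side slim_tin place_of 0.71 [480. 115.  22.] [297. 223.]
side slim_tin search_frame 0.8 [476. 129. 230.] [291. 151.]
side disc place_of 0.65 [ 563. -233.   -3.] [327. 140.]
side disc search_frame 0.62 [ 556. -222.   18.] [328. 136.]Traceback (most recent call last):
  File "<stdin>", line 3, in <module>
  File "h.py", line 7, in look
    for d in getattr(env,f)(m,p):
             ~~~~~~~~~~~~~~^^^^^
ValueError: it knows: disc, slim_tin, wide_tin
```

```bash
sed -i 's/,"keeper")/)/' h.py
python3 - <<'E'
from h import *
for n in("side","top"):
    p=look(n); cv2.imwrite(f"pics/{n}0.png",p["color"]); print(p["pose"].round(2),p["camera_matrix"],p["k1"])
s=env.state(); print(s["t"],s["eef_pos"],s["tcp_rot"],s["opening"])
E
```

```text
side wide_tin place_of 0.75 [475. 235.  39.] [273. 255.]
side wide_tin place_of 0.74 [312. 178.  -2.] [357. 273.]
side wide_tin place_of 0.65 [339. 408.  -0.] [295. 358.]
side wide_tin place_of 0.59 [580. 368.  -2.] [197. 298.]
side wide_tin search_frame 0.91 [473. 252. 103.] [267. 239.]
side wide_tin search_frame 0.81 [575. 374.  62.] [192. 280.]
side wide_tin search_frame 0.78 [332. 418.  66.] [295. 343.]
side wide_tin search_frame 0.57 [307. 188.  64.] [358. 256.]
side wide_tin search_frame 0.41 [ 557. -223.   19.] [328. 136.]
side slim_tin place_of 0.76 [481. 116.  20.] [297. 224.]
side slim_tin search_frame 0.62 [477. 128. 229.] [291. 151.]
side disc place_of 0.71 [ 561. -230.   -2.] [327. 140.]
side disc search_frame 0.88 [ 557. -220.   19.] [327. 136.]
side disc search_frame 0.69 [471. 250. 102.] [269. 239.]
[[-9.1000e-01  2.7000e-01 -3.3000e-01  8.0160e+01]
 [-4.2000e-01 -6.0000e-01  6.8000e-01  8.4031e+02]
 [-2.0000e-02  7.5000e-01  6.6000e-01  8.2772e+02]
 [ 0.0000e+00  0.0000e+00  0.0000e+00  1.0000e+00]] [[520.15865308   0.         316.50946578]
 [  0.         520.1586530
[... 621 characters left out ...]
e_of 0.77 [474. 113.  26.] [299. 194.]
top slim_tin search_frame 0.93 [470. 110. 237.] [297. 183.]
top slim_tin search_frame 0.59 [ 556. -234.   17.] [429. 166.]
top disc place_of 0.88 [ 558. -236.   -4.] [428. 167.]
[[ 2.00000e-02  9.90000e-01 -1.20000e-01  3.02150e+02]
 [-1.00000e+00  2.00000e-02 -0.00000e+00  6.11100e+01]
 [-0.00000e+00  1.20000e-01  9.90000e-01  1.33191e+03]
 [ 0.00000e+00  0.00000e+00  0.00000e+00  1.00000e+00]] [[496.87620223   0.         315.74439277]
 [  0.         496.87620223 200.05421931]
 [  0.           0.           1.        ]] 0.004454700494569678
1.05 [ 236.96613077 -578.35140808  233.66090439] [3.14151061e+00 1.21340117e-05 3.88862122e-01] 0.9981772471234773
```

View pics/side0.png

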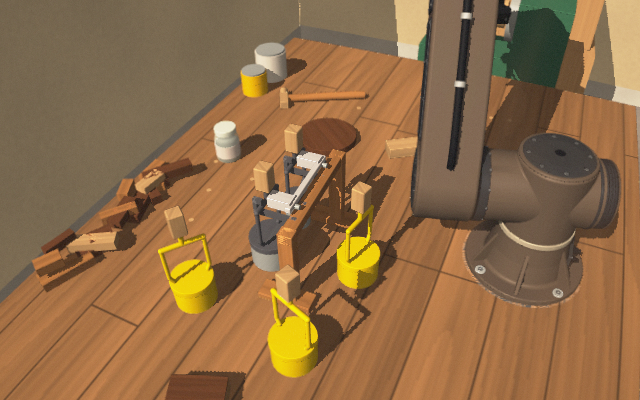

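View pics/top0.png

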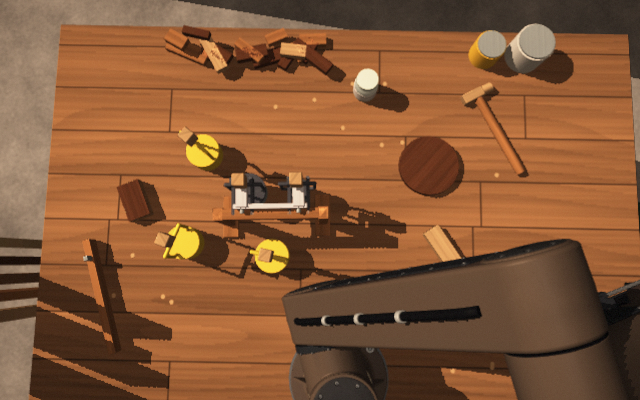

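Candidates in the side view are yellow tins at (193,285), (293,345) and (358,262), and the grey tin on the rack at (266,243). I choose the grey one, hung at the left hook. Next is a close crop to check it.

Run:
```python
import cv2,numpy as np
a=cv2.imread("pics/side0.png")[115:275,230:355]; b=cv2.imread("pics/top0.png")[160:240,205:335]
a=cv2.resize(a,None,fx=3.2,fy=3.2,interpolation=3); b=cv2.resize(b,None,fx=3,fy=3,interpolation=3)
c=np.zeros((max(a.shape[0],b.shape[0]),a.shape[1]+b.shape[1],3),np.uint8); c[:a.shape[0],:a.shape[1]]=a; c[:b.shape[0],a.shape[1]:]=b
cv2.imwrite("pics/c1.png",c); print(c.shape,a.shape)
```

```text
(512, 790, 3) (512, 400, 3)
```

View pics/c1.png

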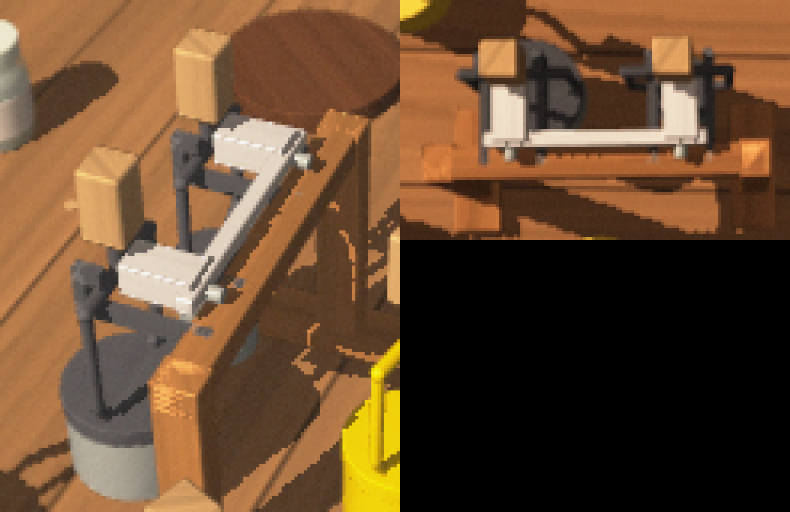

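The crop confirms it: a grey tin with a wide lid hangs at the left hook, with its grip at about (264,177) in the side view and (238,179) in the top view. I'll fit the grip poses by segmenting the wood against the projected boxes.

```bash
cat > fit.py <<'E'
from h import *
from scipy.optimize import minimize
def box(p,x,y,yaw,z0=223,z1=273,h=14):
    c,s=np.cos(yaw),np.sin(yaw)
    return np.array([pix(p,[x+c*a-s*b,y+s*a+c*b,z]) for a in(-h,h) for b in(-h,h) for z in(z0,z1)])
def score(p,lab,q):
    # colour contrast inside hull vs ring just outside, upsampled x4
    def m(P,S=8):
        M=np.zeros(lab.shape[:2],np.uint8); cv2.fillConvexPoly(M,cv2.convexHull((P*S+S/2-.5).round().astype(np.int32).reshape(-1,1,2)),1); return M
    P=box(p,*q); M=m(P); D=cv2.dilate(M,np.ones((17,17)))-M
    return lab[M>0].mean()-lab[D>0].mean()
E
python3 - <<'E'
from fit import *
import itertools
ps=[env.read_camera(n) for n in("side","top")]
labs=[]
for p in ps:
    h=cv2.cvtColor(p["color"],cv2.COLOR_BGR2HSV).astype(int)
    c=p["color"].astype(float); b=c.max(2)/255
    w=((h[...,0]>9)&(h[...,0]<24)&(h[...,1]>60)&(h[...,1]<150)&(h[...,2]>120)).astype(np.float32)
    labs.append(cv2.resize(w,None,fx=8,fy=8,interpolation=1))
out=[]
for x0,y0 in((475,235),(478,113)):
  for k in (0,1,None):
    r=[]
    for dx,dy in itertools.product(range(-14,15,2),repeat=2):
        q=(x0+dx,y0+dy,0.02)
        r.append((sum(score(ps[i],labs[i],q) for i in((0,1) if k is None else (k,))),q))
    r.sort(reverse=True); print(k,[(round(float(a),2),b[:2]) for a,b in r[:4]])
  out.append(r[0][1])
ims=[]
for p,(u,v) in zip(ps,((225,115),(205,150))):
    S=8 if 0 else 6
    im=cv2.resize(p["color"],None,fx=S,fy=S,interpolation=0)
    for q in out: 
        H=cv2.convexHull(((box(p,*q)+.5)*S).astype(np.int32).reshape(-1,1,2)); cv2.polylines(im,[H],True,(255,0,255),1)
    ims.append(im[v*S:(v+95)*S,u*S:(u+(85 if v==115 else 105))*S][:, :390 if 0 else None])
h=min(i.shape[0] for i in ims); c=np.hstack([i[:h] for i in ims]); cv2.imwrite("pics/f1.png",cv2.resize(c,(800,int(800*h/c.shape[1])),interpolation=2))
E
```

```text
0 [(0.49, (479, 239)), (0.47, (479, 237)), (0.47, (477, 239)), (0.46, (481, 239))]
1 [(0.43, (477, 243)), (0.43, (469, 241)), (0.43, (477, 245)), (0.43, (479, 245))]
None [(0.86, (477, 241)), (0.85, (479, 243)), (0.85, (479, 241)), (0.84, (477, 239))]
0 [(0.56, (480, 113)), (0.53, (480, 111)), (0.52, (478, 113)), (0.52, (480, 115))]
1 [(0.52, (474, 113)), (0.52, (474, 115)), (0.51, (484, 115)), (0.51, (482, 115))]
None [(1.04, (480, 113)), (1.01, (480, 115)), (1.0, (482, 113)), (0.98, (478, 113))]
```

View pics/f1.png

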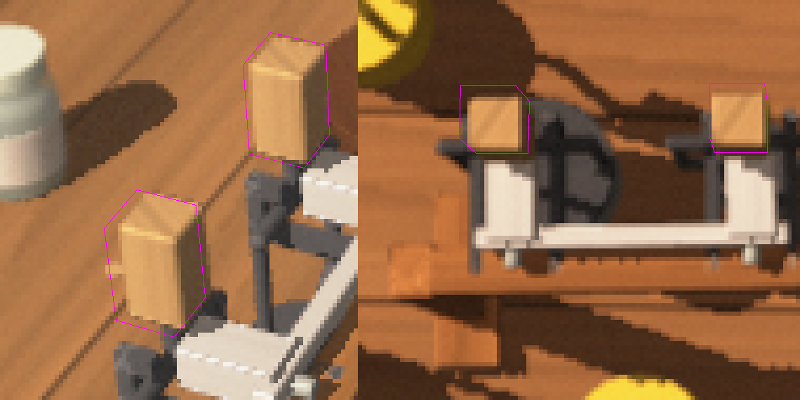

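Seen against the fitted boxes, the wide grip's centre is at about (474,238) and the slim's at (477,112), with the rack yaw near 0.02. I'll rise and turn the tool to the rack's axes.

>>> drive_tool([
  [[0,0,-0.22,0,0,0.0588,1],[0,0,-0.22,0,0,0.0587,1],[0,0,0,0,0,0,1]],
])

```text
t: 1.52
eef_pos: [237.3, -579.2, 348.1]
tcp_rot: [3.134, -0.002, 0.018]
ft_force: [-0.1, 0.3, -1.2]
opening: 0.999
grip_force: 0.0
```

>>> drive_tool([
  [[0.16,-0.18,0,0,0,0,1],[0.16,-0.18,0,0,0,0,1],[0.16,-0.18,0,0,0,0,1],[0.16,-0.18,0,0,0,0,1],[0.16,-0.18,0,0,0,0,1]],
])

```text
t: 2.15
eef_pos: [433.3, -347.7, 342.7]
tcp_rot: [-3.141, 0.001, 0.021]
ft_force: [0.6, -0.0, 0.0]
opening: 1.002
grip_force: 0.0
```

>>> drive_tool([
  [[0.1,-0.22,0,0,0,0,1],[0,-0.24,0,0,0,0,1],[0,-0.24,0,0,0,0,1],[0,-0.24,0,0,0,0,1],[0,-0.24,0,0,0,0,1]],
])

```text
t: 2.78
eef_pos: [451.0, -52.1, 342.8]
tcp_rot: [-3.141, 0.001, 0.021]
ft_force: [0.2, -0.0, -0.3]
opening: 0.996
grip_force: 0.0
```

>>> drive_tool([
  [[0,-0.24,0,0,0,0,1],[0,-0.24,0,0,0,0,1],[0,-0.24,0,0,0,0,1],[0,-0.24,0,0,0,0,1],[0,0,0,0,0,0,1]],
])

```text
t: 3.4
eef_pos: [446.1, 189.0, 342.5]
tcp_rot: [3.141, 0.002, 0.026]
ft_force: [0.3, -0.4, -0.5]
opening: 1.003
grip_force: 0.0
```

>>> drive_tool([
  [[0.107,-0.196,0,0,0,0,1],[0,0,0.06,0,0,0,1],[0,0,0.06,0,0,0,1],[0,0,0,0,0,0,1]],
])

```text
t: 3.9
eef_pos: [472.1, 234.1, 312.2]
tcp_rot: [3.14, 0.003, 0.019]
ft_force: [0.2, 0.0, 1.4]
opening: 1.0
grip_force: 0.0
```

Run:
```python
from fit import *
ims=[]
t=env.state()["eef_pos"]
for n,(u,v) in(("side",(225,95)),("top",(190,140))):
    p=look(n,("wide_tin","slim_tin")); print("tcp",pix(p,t))
    ims.append(cv2.resize(p["color"][v:v+110,u:u+100],None,fx=4,fy=4,interpolation=2))
cv2.imwrite("pics/g1.png",np.hstack(ims)); print(t)
```

```text
side wide_tin place_of 0.96 [343. 405.  -1.] [294. 356.]
side wide_tin place_of 0.94 [477. 232.  39.] [273. 253.]
side wide_tin place_of 0.84 [312. 175.  -1.] [357. 272.]
side wide_tin place_of 0.71 [582. 367.  -2.] [196. 297.]
side wide_tin search_frame 0.91 [310. 194.  68.] [356. 256.]
side wide_tin search_frame 0.74 [570. 375.  65.] [193. 280.]
side wide_tin search_frame 0.62 [471. 250. 100.] [269. 240.]
side wide_tin search_frame 0.59 [334. 416.  67.] [294. 342.]
side slim_tin place_of 0.65 [476. 115.  21.] [299. 224.]
side slim_tin search_frame 0.61 [478. 131. 230.] [290. 151.]
tcp [262.7726789  146.15713777]
top wide_tin place_of 0.8 [342. 407.  -0.] [188. 242.]
top wide_tin place_of 0.53 [472. 238.  35.] [251. 193.]
top wide_tin place_of 0.51 [311. 177.   1.] [273. 255.]
top wide_tin search_frame 0.76 [335. 407.  76.] [180. 243.]
top wide_tin search_frame 0.7 [322. 148.  66.] [283. 251.]
top wide_tin search_frame 0.21 [472. 112. 234.] [296. 182.]
top slim_tin search_frame 0.7 [470. 109. 235.] [297. 183.]
tcp [235.40082503 175.31906957]
[472.10602445 234.14931015 312.20589947]
```

View pics/g1.png

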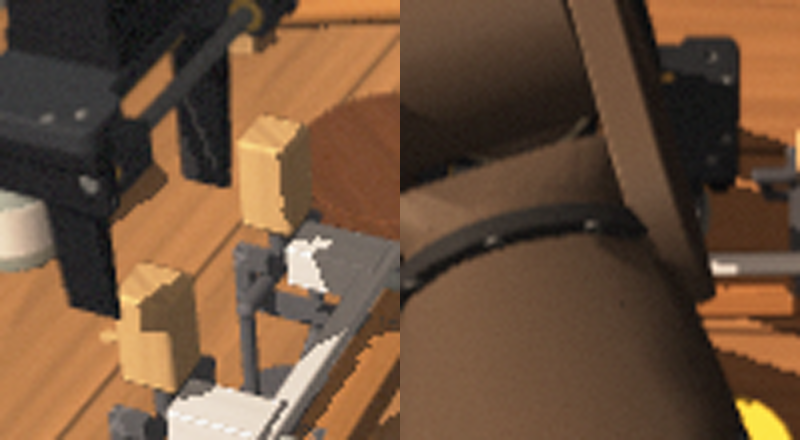

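The left finger is at about (93,310) and the right at (205,185) in the crop. They straddle the wide grip at (160,330), so I can descend with a small correction and close.

>>> drive_tool([
  [[0.01,-0.012,0.06,0,0,0,1],[0,0,0.08,0,0,0,1],[0,0,0.08,0,0,0,1],[0,0,0.028,0,0,0,1],[0,0,0,0,0,0,1]],
])

```text
t: 5.03
eef_pos: [475.2, 238.6, 251.1]
tcp_rot: [3.141, 0.001, 0.02]
ft_force: [-0.1, 0.2, -0.1]
opening: 1.0
grip_force: 0.0
```

>>> drive_tool([
  [[0,0,0,0,0,0,0.4],[0,0,0,0,0,0,0.35],[0,0,0,0,0,0,0.35],[0,0,0,0,0,0,0.35],[0,0,0,0,0,0,0.35]],
])

```text
t: 5.65
eef_pos: [475.2, 238.5, 251.7]
tcp_rot: [3.142, -0.0, 0.02]
ft_force: [0.7, 0.3, 0.7]
opening: 0.53
grip_force: 0.0
```

>>> drive_tool([
  [[0,0,0,0,0,0,0.35],[0,0,0,0,0,0,0.3],[0,0,0,0,0,0,0.3],[0,0,0,0,0,0,0.28],[0,0,0,0,0,0,0.2]],
])

```text
t: 6.28
eef_pos: [475.2, 238.5, 251.6]
tcp_rot: [3.141, 0.0, 0.02]
ft_force: [-1.3, -0.9, 1.4]
opening: 0.295
grip_force: 30.0
```

>>> drive_tool([
  [[0,0,0,0,0,0,0],[0,0,0,0,0,0,0],[0,0,0,0,0,0,0]],
])

```text
t: 6.65
eef_pos: [475.2, 238.5, 251.6]
tcp_rot: [3.141, 0.0, 0.02]
ft_force: [-0.5, -0.7, 1.0]
opening: 0.292
grip_force: 30.0
```

Gripped: the opening is 28 mm and the force 30 N. Now I'll press the keeper back by 20 mm.

>>> drive_tool([
  [[-0.02,0,0,0,0,0,0],[-0.02,0,0,0,0,0,0],[-0.02,0,0,0,0,0,0],[-0.02,0,0,0,0,0,0],[0,0,0,0,0,0,0]],
])

```text
t: 7.28
eef_pos: [454.7, 238.1, 251.6]
tcp_rot: [3.141, 0.0, 0.02]
ft_force: [1.4, -1.0, -0.6]
opening: 0.289
grip_force: 30.0
```

Run:
```python
from fit import *
p=look("side",("wide_tin",)); s=env.state(); print(s["ft_force"],s["moment"])
cv2.imwrite("pics/k1.png",cv2.resize(p["color"][125:285,215:345],None,fx=3.7,fy=3.7,interpolation=2))
```

```text
side wide_tin place_of 0.94 [339. 408.   2.] [295. 357.]
side wide_tin place_of 0.77 [312. 178.   1.] [357. 272.]
side wide_tin place_of 0.68 [581. 362.  -2.] [198. 295.]
side wide_tin place_of 0.64 [455. 236.  39.] [281. 258.]
side wide_tin search_frame 0.97 [572. 375.  61.] [192. 281.]
side wide_tin search_frame 0.86 [335. 418.  64.] [293. 343.]
side wide_tin search_frame 0.76 [453. 253. 104.] [276. 242.]
side wide_tin search_frame 0.69 [308. 191.  65.] [357. 256.]
[ 1.82985602 -1.1756285  -0.22599885] [-0.30942479 -0.42025329  0.07053038]
```

View pics/k1.png

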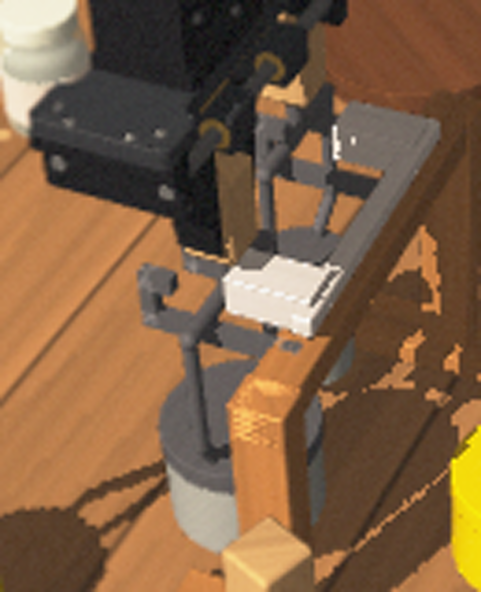

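The tin moved back 20 mm and is upright, and the keeper is pressed back: the bar at crop (215,310) is behind the hook tip at (155,280). Next I'll lift 45 mm.

>>> drive_tool([
  [[0,0,-0.03,0,0,0,0],[0,0,-0.05,0,0,0,0],[0,0,-0.05,0,0,0,0],[0,0,-0.05,0,0,0,0],[0,0,0,0,0,0,0]],
])

```text
t: 8.05
eef_pos: [455.3, 238.2, 297.7]
tcp_rot: [-3.141, -0.001, 0.02]
ft_force: [0.3, -0.3, -3.5]
opening: 0.294
grip_force: 30.0
```

>>> drive_tool([
  [[0.05,0,0,0,0,0,0],[0.1,0,0,0,0,0,0],[0.15,0,0,0,0,0,0],[0.15,0,0,0,0,0,0],[0.12,0,0,0,0,0,0]],
])

```text
t: 8.68
eef_pos: [599.6, 240.6, 295.4]
tcp_rot: [3.141, 0.001, 0.019]
ft_force: [-0.6, 0.2, -3.6]
opening: 0.295
grip_force: 30.0
```

Run:
```python
from fit import *
p=look("side",("wide_tin","slim_tin","disc")); look("top",("slim_tin","disc")); print(env.state()["eef_pos"],env.state()["ft_force"])
cv2.imwrite("pics/k2.png",p["color"][60:330,130:400])
```

```text
side wide_tin place_of 0.95 [314. 176.   2.] [357. 271.]
side wide_tin place_of 0.71 [340. 406.   1.] [295. 356.]
side wide_tin place_of 0.6 [595. 237.  81.] [220. 224.]
side wide_tin place_of 0.56 [583. 367.  -0.] [196. 296.]
side wide_tin search_frame 0.98 [308. 191.  67.] [358. 256.]
side wide_tin search_frame 0.96 [589. 253. 147.] [213. 206.]
side wide_tin search_frame 0.87 [337. 419.  67.] [292. 342.]
side wide_tin search_frame 0.58 [575. 375.  63.] [191. 280.]
side slim_tin place_of 0.57 [480. 116.  22.] [297. 223.]
side slim_tin search_frame 0.76 [477. 129. 228.] [291. 151.]
side disc place_of 0.69 [ 562. -232.   -6.] [327. 141.]
side disc search_frame 0.73 [ 556. -226.   20.] [328. 135.]
top slim_tin place_of 0.74 [476. 112.  22.] [299. 193.]
top slim_tin search_frame 0.58 [473. 108. 236.] [297. 182.]
top disc search_frame 0.92 [ 558. -230.   16.] [427. 166.]
top disc search_frame 0.37 [434. 110. 214.] [297. 200.]
[597.41409622 240.99463043 296.92668558] [-0.0106171   0.76843023 -4.66741124]
```

View pics/k2.png

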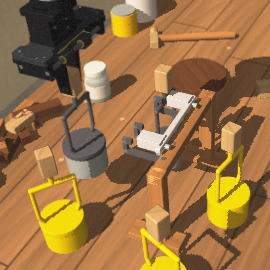

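The tin is free and upright, at (85,150) in the crop, and the slim tin still hangs. I'll travel to the right at x≈600.

>>> drive_tool([
  [[0,0.08,0,0,0,0,0],[0,0.15,0,0,0,0,0],[0,0.17,0,0,0,0,0],[0,0.17,0,0,0,0,0],[0,0.17,0,0,0,0,0]],
])

```text
t: 9.9
eef_pos: [600.9, 53.7, 296.8]
tcp_rot: [3.141, -0.0, 0.019]
ft_force: [0.2, 0.3, -4.5]
opening: 0.294
grip_force: 30.0
```

>>> drive_tool([
  [[0,0.17,0,0,0,0,0],[0,0.17,0,0,0,0,0],[0,0.17,0,0,0,0,0],[0,0.17,0,0,0,0,0],[0,0.16,0,0,0,0,0]],
])

```text
t: 10.52
eef_pos: [604.7, -156.4, 296.9]
tcp_rot: [3.141, -0.0, 0.019]
ft_force: [-0.2, -0.1, -3.3]
opening: 0.293
grip_force: 30.0
```

>>> drive_tool([
  [[-0.06,0.14,0,0,0,0,0],[-0.08,0.09,0,0,0,0,0],[-0.04,0.04,0,0,0,0,0],[0,0,0,0,0,0,0]],
])

```text
t: 11.02
eef_pos: [561.2, -223.0, 297.0]
tcp_rot: [3.141, -0.0, 0.018]
ft_force: [0.4, 0.3, -3.1]
opening: 0.291
grip_force: 30.0
```

>>> drive_tool([
  [[-0.01,0.035,0.06,0,0,0,0],[0,0,0.08,0,0,0,0],[0,0,0.06,0,0,0,0],[0,0,0.03,0,0,0,0],[0,0,0,0,0,0,0]],
])

```text
t: 11.65
eef_pos: [559.5, -231.0, 238.6]
tcp_rot: [-3.141, 0.001, 0.02]
ft_force: [-0.1, -0.8, -4.3]
opening: 0.295
grip_force: 30.0
```

Run:
```python
from fit import *
p=look("side",("wide_tin","disc"));q=look("top",("wide_tin","disc")); print(env.state()["eef_pos"],env.state()["ft_force"])
cv2.imwrite("pics/k3.png",np.hstack([cv2.resize(p["color"][40:190,240:410],None,fx=2.3,fy=2.3),cv2.resize(q["color"][90:240,350:520],None,fx=2.3,fy=2.3)]))
```

```text
side wide_tin place_of 0.79 [342. 403.  -2.] [295. 355.]
side wide_tin place_of 0.63 [582. 364.  -0.] [197. 295.]
side wide_tin place_of 0.59 [313. 175.  -0.] [357. 272.]
side wide_tin place_of 0.55 [ 563. -233.   24.] [327. 132.]
side wide_tin search_frame 0.88 [570. 373.  62.] [194. 281.]
side wide_tin search_frame 0.7 [333. 415.  66.] [295. 342.]
side wide_tin search_frame 0.69 [308. 190.  64.] [358. 256.]
side wide_tin search_frame 0.65 [ 554. -213.   92.] [327. 115.]
side wide_tin search_frame 0.36 [ 535. -201.   19.] [332. 142.]
side disc place_of 0.71 [ 564. -232.   -0.] [327. 139.]
side disc search_frame 0.81 [ 538. -197.   18.] [330. 143.]
top wide_tin place_of 0.79 [ 560. -230.   26.] [428. 164.]
top wide_tin place_of 0.68 [580. 366.  -1.] [207. 154.]
top wide_tin place_of 0.67 [311. 177.  -1.] [274. 255.]
top wide_tin place_of 0.59 [341. 407.   0.] [188. 242.]
top wide_tin search_frame 0.91 [338. 396.  65.] [185. 242.]
top wide_tin search_frame 0.86 [571. 358.  62.] [205. 153.]
top wide_tin search_frame 0.8 [ 555. -196.   90.] [420. 161.]
top wide_tin search_frame 0.61 [314. 196.  65.] [264. 253.]
top disc place_of 0.84 [ 557. -233.   -4.] [427. 167.]
top disc search_frame 0.67 [ 560. -182.   15.] [409. 165.]
[ 559.45843534 -231.22674084  239.30605606] [-0.33553323  0.11104242 -3.45891409]
```

View pics/k3.png

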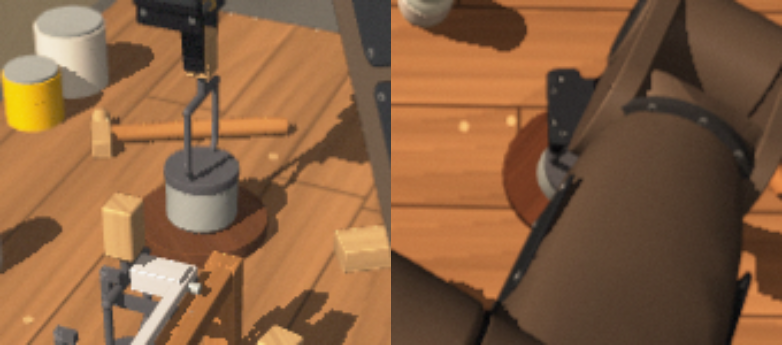

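The tin is upright and centred over the disc at (200,200) in the crop. I'll lower the last 7 mm gently.

>>> drive_tool([
  [[0,0,0.01,0,0,0,0],[0,0,0.008,0,0,0,0],[0,0,0.005,0,0,0,0],[0,0,0,0,0,0,0]],
])

```text
t: 12.65
eef_pos: [559.4, -231.2, 233.2]
tcp_rot: [-3.142, 0.0, 0.02]
ft_force: [-0.5, -0.2, -5.0]
opening: 0.293
grip_force: 30.0
```

>>> drive_tool([
  [[0,0,0.004,0,0,0,0],[0,0,0,0,0,0,0],[0,0,0,0,0,0,0]],
])

```text
t: 13.02
eef_pos: [559.4, -231.2, 232.4]
tcp_rot: [3.141, -0.0, 0.02]
ft_force: [0.3, 0.6, -4.1]
opening: 0.292
grip_force: 30.0
```

>>> drive_tool([
  [[0,0,0.004,0,0,0,0],[0,0,0.004,0,0,0,0],[0,0,0,0,0,0,0]],
])

```text
t: 13.4
eef_pos: [560.0, -231.3, 231.9]
tcp_rot: [3.141, -0.002, 0.02]
ft_force: [0.6, 1.3, 7.1]
opening: 0.295
grip_force: 30.0
```

Touchdown: the force went from -4 N to +7 N. I'll ease off 1 mm and open.

>>> drive_tool([
  [[0,0,-0.003,0,0,0,0],[0,0,0,0,0,0,0.4],[0,0,0,0,0,0,0.6],[0,0,0,0,0,0,0.9],[0,0,0,0,0,0,0.9]],
])

```text
t: 14.02
eef_pos: [559.4, -231.3, 231.1]
tcp_rot: [3.142, 0.0, 0.02]
ft_force: [-0.1, -0.8, 0.4]
opening: 0.656
grip_force: 0.0
```

>>> drive_tool([
  [[0,0,0,0,0,0,0.9],[0,0,0,0,0,0,0.9],[0,0,0,0,0,0,0.9]],
])

```text
t: 14.4
eef_pos: [559.4, -231.2, 231.1]
tcp_rot: [3.141, -0.0, 0.02]
ft_force: [-0.3, 0.2, 0.4]
opening: 0.894
grip_force: 0.0
```

>>> drive_tool([
  [[0,0,-0.06,0,0,0,0.9],[0,0,-0.15,0,0,0,0.9],[0,0,-0.2,0,0,0,0.9],[0,0,-0.1,0,0,0,0.9],[0,0,0,0,0,0,0.9]],
])

```text
t: 15.02
eef_pos: [559.7, -231.3, 361.3]
tcp_rot: [3.139, -0.004, 0.02]
ft_force: [0.2, 0.3, -0.9]
opening: 0.897
grip_force: 0.0
```

Run:
```python
from fit import *
p=look("side"); print(env.state()["eef_pos"],env.state()["ft_force"])
cv2.imwrite("pics/k4.png",cv2.resize(p["color"][20:280,200:420],None,fx=2,fy=2))
```

```text
side wide_tin place_of 0.8 [ 561. -232.   17.] [328. 134.]
side wide_tin place_of 0.8 [339. 408.  -1.] [295. 358.]
side wide_tin place_of 0.75 [581. 365.  -4.] [197. 297.]
side wide_tin place_of 0.69 [314. 177.   1.] [356. 272.]
side wide_tin search_frame 0.96 [336. 417.  66.] [293. 342.]
side wide_tin search_frame 0.89 [575. 374.  62.] [191. 280.]
side wide_tin search_frame 0.63 [308. 190.  64.] [357. 257.]
side wide_tin search_frame 0.6 [ 555. -218.   82.] [327. 117.]
side slim_tin place_of 0.85 [480. 117.  22.] [297. 223.]
side slim_tin search_frame 0.73 [475. 129. 230.] [292. 151.]
side disc place_of 0.62 [ 565. -232.   -0.] [326. 139.]
side disc search_frame 0.67 [ 535. -199.   17.] [331. 143.]
[ 559.33524446 -231.1638204   357.72391367] [ 0.35127211 -0.63232424 -0.0236667 ]
```

View pics/k4.png

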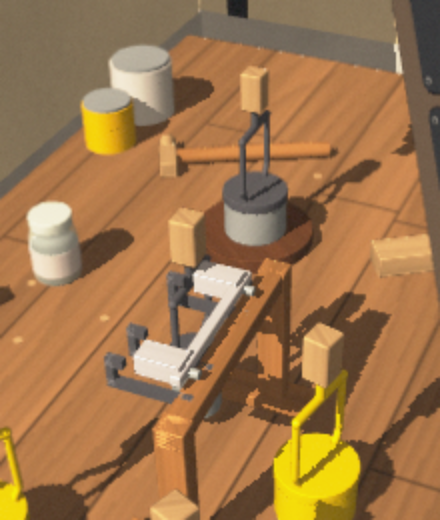

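The tin stands upright in the middle of the disc, at (255,210) in the crop. The slim tin still hangs at (187,240), and the gripper is clear of everything.

```bash
python3 -c "
from cell import env
print(env.job_done())"
```

```text
the job is handed in; nothing more can be done
None
```

I lifted the wide tin off its hook and set it upright on the disc, within about 5 mm of centre as measured by camera. The slim tin still hangs in place; I handed the job in at about 15 s, and the hand-in call returned no verdict.

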